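Set the airbrush air valve with its loose crank handle

ROBOT

A 6-joint arm with a two-finger parallel gripper is mounted at the origin on the work surface. World frame = base frame: x ahead of the robot, y to its left, z up, the work surface at z = 0. Lengths are in m, angles in rad, forces in N, time in s.
With the tool pointing down it reaches from about 0.35 to 1 m from the base axis. Payload 7.1 kg.
Tool frame: the origin (TCP) lies at the very end of the fingers, on their centre line; the grasp point (between the pads) lies 19 mm behind it (tcp_to_grasp is the distance from the TCP to the grasp point, in m); z points along the fingers, y is the line along which they close (so a half turn about z gives the same grasp; the last joint's range is limited). The gripper opens to 85 mm and grips with 20 to 120 N. Pads are 22 mm wide; open, the fingers measure 114 mm over their backs; the gripper's body (76 mm by 85 mm) begins 54 mm behind the grasp point. The pads swing forward as they close: fully open they stand 13 mm farther back than shut.
Start: joints at [1.119, 0.423, 1.63, -0, 1.089, -0.019], TCP at [0.262, 0.567, 0.231] pointing down, gripper open.
Joint ranges: [-3, 3], [-0.9, 2.11], [0.09, 2.58], [-1.31, 4.45], [0.11, 2.69], [-2.54, 2.54]. Speed limits (rad/s): [2.39, 2.39, 3.01, 3.14, 3.14, 3.14].

INTERFACE

Orientations are given as a unit quaternion [w, x, y, z].
In Python, from plant import * gives the robot as it stands.
- The arm moves only by the shell command python3 -m jog 'ROWS' [FORCE]. ROWS is JSON, a list of rows, each a list of 7 numbers: the shift along the tool's x, y, z in cm, then the turn, a rotation vector about the tool's x, y, z in rad, then the opening, from -1 (shut) to 1 (fully open). A call has 1 to 12 rows; each row is the pose to reach, as a shift and turn from the pose commanded when the call began, along the tool's axes at that moment; what a row does not reach only later rows make up. A row lasts 1/10 s, in which the tool goes at most 50 mm and 8.59 degrees, less where a joint would pass 70% of its speed; a pose out of reach is approached as far as the arm can. A call with a gripper value outside its range is refused whole. The fingers move at their own pace and stop on an object; FORCE is the grip in N (left out, the last holds). Time passes only in rows, so rows that repeat a pose let the fingers close. It gives the time, the measured TCP pose, the force, the opening and the grip force at its end, in the units of the state.
- state(): the state, without advancing time (a new reading comes with each control period).
- read_camera(name): name is "scene" or "top" or "wrist"; returns the picture (420x560x3 uint8, red, green, blue); there is no depth.
- camera_params(name): a dict with "K" (3x3 intrinsics, pixels), "k1" (the pictures are not rectified: a ray, as slopes to the right and down, at radius r is drawn at 1 + k1 r^2 times it, then the intrinsics apply), "R" (3x3) and "t" (3): a world point X has camera coordinates R X + t; the wrist camera has in their place "hand_eye" (4x4, takes a point from camera to tool coordinates, whose origin is the TCP and whose axes are the flange's). Camera axes: x right, y down, z forward; pixel columns grow to the right and rows downward; lengths in m; the calibration is good to about 2 mm. A picture is of the moment at which its call begins: read the wrist's pose just before it. camera_params takes no time and is no camera call.
- hand_in(): hands the job in; it is judged then, once.
The state is a dict: "time": time; "joint_positions": joint angles; "joint_vel": joint speeds; "effort": joint torques, N m; "eef_pos": TCP position; "orientation": TCP orientation; "force": force on the tool from outside, world axes, zero at the start; "torque": the same for the moment, N m; "finger_gap": finger opening in m; "grasp_force": force on a finger pad.
Only numpy, scipy, OpenCV 4.12 (cv2) and the standard library are available. Lean on these libraries where they do the work, as an engineer would, in place of code of your own. Each camera call takes 0.05 s, during which the arm holds its last target. There are 200 camera calls.

TASK

Take the crank handle out of the wooden rack and push it fully home, upright, in the socket on the valve's handwheel. With the handle, crank the wheel clockwise (seen from above) until the valve is closed against its stop, then back it off exactly two full turns. Finish there still gripping the handle in its socket, and do not disturb the two eggs on stems or the jar of brushes.

Things in the scene. Friction and masses are not known exactly. Their poses are not given: they have to be found in the camera images.
- handle: Loose crank handle, about 90 g, standing upright in one of the three holes of the wooden rack. Origin at the lower end of its spigot, z up its axis. Steel spigot 12 mm diameter, 22 mm long (first 6 mm tapered from 6 mm), steel collar 28 mm diameter at z = 22 to 27 mm, plain round light-wood grip 24 mm diameter at z = 27 to 84 mm, top at 90 mm.
- handle_tip (a point): The centre of the lower end of the handle's spigot (the same point as the handle's origin).
- socket (a point): Centre of the mouth of the round crank socket on the handwheel: hole 15 mm diameter, 24 mm deep, in a bright steel boss of 32 mm outer diameter, mouth facing straight up, 90 mm above the table and 50 mm from the wheel's axis. It turns with the wheel. When the handle is home its collar rests on the boss and its spigot tip is 22 mm below this point.
- wheel_centre (a point): Point on the vertical axis of the valve's dark steel handwheel, level with the socket's mouth, 90 mm above the table. Fixed during a run: the valve is screwed to the table. The wheel's rim (ring of 78 mm radius, bar 12 mm thick) and spokes lie at least 14 mm lower, its hub at least 4 mm lower.
- wheel (a joint): Angle of the handwheel in rad: 0 = closed, at the hard stop; it grows as the wheel turns anticlockwise seen from above (opening), to 18.85 at the other stop (three turns). Starts 0.3 to 1.2 turns open. About 0.12 N m of friction, no spring: it stays where it is left.
- rack: Fixed wooden block, 70 x 220 mm and 30 mm high. Origin at the centre of its underside, y along its length. Three upright 15 mm holes through it, at y = -75, 0 and 75 mm; the handle and the two eggs stand in them in any order, each with its collar on the block's top and its spigot 22 mm deep.
- egg_large: White egg, 50 mm thick, on a short wooden stem, same spigot and collar as the handle, standing in the rack, top 100 mm above its spigot tip. Origin at the lower end of the spigot. To be left alone.
- egg_small: Pale grey-green egg, 40 mm thick, on a short wooden stem, same spigot and collar, standing in the rack, top 86 mm above its spigot tip. Origin at the lower end of the spigot. To be left alone.
- brush_jar: Clear jar, 72 mm diameter, 90 mm high, with paint brushes standing in it up to 180 mm. Origin at the centre of its underside. To be left alone.
Mind the look-alikes: they are no part of the job. Leave any pink or red look-alike of the part that bears socket alone.

How it is judged:
On the way, in this order (a step that is already met when the one before it is completed fails the run):
1. the handle is home in the wheel's socket (horizontal distance between handle_tip and socket below 0.007 m and z of handle_tip in the frame of socket below -0.014 m and angle between handle's own z axis and vertical below 0.2 rad), for 0.2 s.
2. the valve is closed against its stop by the gripped handle (all of step 1 and value of joint wheel below 0.1 rad and contact force between the fingers and handle above 1 N), for 0.1 s.
At the end, for the whole second after the job is handed in: The wheel rests two full turns (12.57 rad, within 0.3 rad) open from its stop, the handle stands in the socket (tip at least 14 mm below the mouth, tilt under 0.2 rad) and the fingers still grip it with at least 1 N (all of step 1 and value of joint wheel between 12.2664 and 12.8664 rad and velocity of joint wheel between -0.1 and 0.1 rad/s and contact force between the fingers and handle above 1 N); the arm keeps its last pose, push and grip.
It fails at once if the large egg is disturbed (moved by over 30 mm or tipped) (distance of egg_large from where it was at the start of the episode above 0.03 m or angle between egg_large's own z axis and vertical above 0.5 rad).
It fails at once if the small egg is disturbed (moved by over 30 mm or tipped) (distance of egg_small from where it was at the start of the episode above 0.03 m or angle between egg_small's own z axis and vertical above 0.5 rad).
It fails at once if the brush jar is disturbed (moved by over 30 mm or tipped) (distance of brush_jar from where it was at the start of the episode above 0.03 m or angle between brush_jar's own z axis and vertical above 0.5 rad).
It also fails if it takes over 72 s, if anything falls off the work surface, if the arm or the gripper's body presses on something with over 40 N, if the wrist force passes 120 N, or if a joint passes its speed limit or range.

## Working session

There is one attempt and no reset: what is moved stays moved. The work goes in short steps, Python scripts to look and compute and a shell command to move; the robot and the scene stay as the last step left them, time stands still between calls to the robot, and variables do not carry over. Pictures are saved under pics/ and viewed, at most 10 in all, crops included, and the job is handed in when it is done.

```bash
mkdir -p pics; ls
python3 - <<'E'
from plant import *
import cv2
s=state();print({k:s[k] for k in('time','eef_pos','orientation','finger_gap')})
for n in('scene','top','wrist'):
    im=read_camera(n);cv2.imwrite(f'pics/{n}0.png',im[:,:,::-1]);print(n,camera_params(n))
E
```

```text
pics
{'time': 0.0, 'eef_pos': array([0.26185727, 0.56688045, 0.23053405]), 'orientation': array([-1.83535671e-04,  2.14690661e-01,  9.76681776e-01, -7.70813910e-04]), 'finger_gap': 0.08517311443959918}
scene {'K': array([[393.0697981 ,   0.        , 273.00951701],
       [  0.        , 393.0697981 , 206.06380529],
       [  0.        ,   0.        ,   1.        ]]), 'k1': -0.09440595078986698, 'R': array([[-0.38098677,  0.9242279 , -0.02553187],
       [ 0.56072362,  0.20900951, -0.80118914],
       [-0.73514495, -0.31955878, -0.59786627]]), 't': array([ 0.16463776, -0.25004177,  1.24622502])}
top {'K': array([[531.45141979,   0.        , 283.2118531 ],
       [  0.        , 531.45141979, 209.54605713],
       [  0.        ,   0.        ,   1.        ]]), 'k1': -0.18716059169886531, 'R': array([[-0.02383083, -0.99898973, -0.03810001],
       [-0.98972278,  0.02895061, -0.14003816],
       [ 0.1409997 ,  0.03437122, -0.98941281]]), 't': array([0.0808499 , 0.57637682, 1.11323406])}
wrist {'K': array([[292.27991669,   0.        , 275.80517315],
       [  0.        , 292.27991669, 205.39956518],
       [  0.        ,   0.        ,   1.        ]]), 'k1': -0.044836463655567156, 'hand_eye': array([[ 1.18528501e-04, -9.56300537e-01, -2.92385479e-01,
         7.40734575e-02],
       [ 9.99999007e-01, -2.97185916e-04,  1.37738521e-03,
         6.64667909e-04],
       [-1.40408706e-03, -2.92385352e-01,  9.56299553e-01,
        -1.42550245e-01],
       [ 0.00000000e+00,  0.00000000e+00,  0.00000000e+00,
         1.00000000e+00]])}
```

View pics/top0.png

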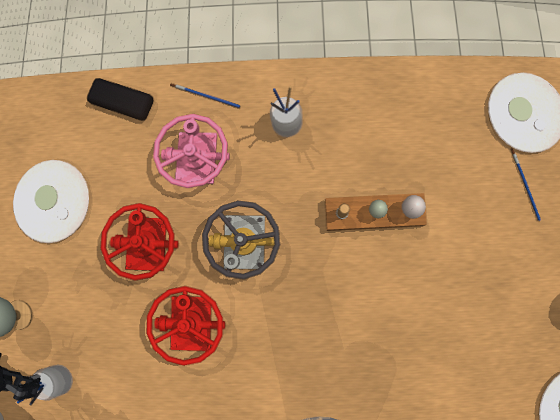

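View pics/scene0.png

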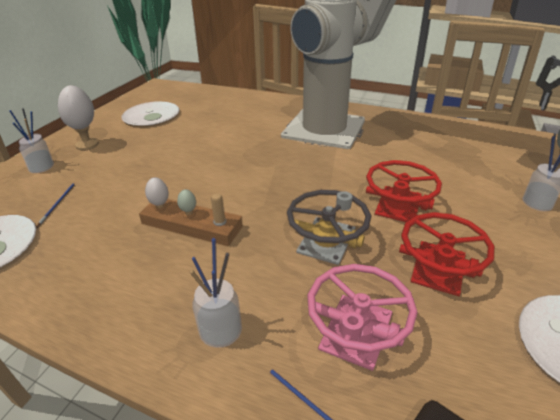

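Top view: the dark wheel's hub is near (240,239), its socket boss near (231,261), the handle at (344,211) at the left end of the rack, and the brush jar at (286,115). I'll enlarge the part that matters.

```bash
cat > h.py <<'E'
import numpy as np,cv2
from plant import *
from scipy.spatial.transform import Rotation as Ro
def q2R(q): return Ro.from_quat([q[1],q[2],q[3],q[0]])
def ray(n,uv,s=None):
    p=camera_params(n);K=p['K'];d=np.array([[p['k1'],0,0,0]],float)
    a=cv2.undistortPoints(np.array([[uv]],float),K,d)[0,0];v=np.array([a[0],a[1],1.])
    if n=='wrist':
        R=q2R(s['orientation']).as_matrix();H=p['hand_eye'];return R@H[:3,3]+s['eef_pos'],R@H[:3,:3]@v
    return -p['R'].T@p['t'],p['R'].T@v
def atz(n,uv,z,s=None):
    c,v=ray(n,uv,s);return c+v*(z-c[2])/v[2]
def proj(n,X,s=None):
    p=camera_params(n)
    if n=='wrist':
        R=q2R(s['orientation']).as_matrix();H=p['hand_eye'];Rc=(R@H[:3,:3]).T;t=-Rc@(R@H[:3,3]+s['eef_pos'])
    else: Rc,t=p['R'],p['t']
    return cv2.projectPoints(np.array([X],float),cv2.Rodrigues(Rc)[0],t,p['K'],np.array([p['k1'],0,0,0]))[0][0,0]
E
python3 - <<'E'
import cv2
im=cv2.imread('pics/top0.png')[180:300,190:440]
cv2.imwrite('pics/c1.png',cv2.resize(im,None,fx=3.2,fy=3.2,interpolation=cv2.INTER_CUBIC))
E
```

```text
(no output)
```

View pics/c1.png

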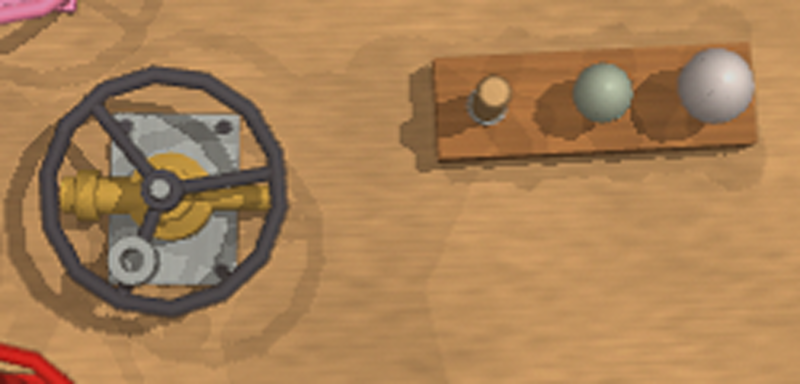

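Crop: socket mouth (133,260), hub (160,188), handle top (494,92), collar (488,106), rack corners (435,60), (438,161), (750,43), (757,145). Converting these to world positions.

Run:
```python
from h import *
np.set_printoptions(precision=4,suppress=True)
f=lambda u,v,z:atz('top',(190+(u+.5)/3.2-.5,180+(v+.5)/3.2-.5),z)[:2]
S=f(133,260,.09);C=f(160,188,.086);h=f(494,92,.098);c=f(488,106,.035)
print('sock',S,'hub',C,np.linalg.norm(S-C),'handle',h,c,'jar',atz('top',(286,115),.09))
k=[f(*p,.03) for p in((435,60),(438,161),(757,145),(750,43))];print(np.array(k),[np.linalg.norm(k[i]-k[i-1]) for i in range(4)])
# rim
print('rim',f(43,188,.07),f(283,188,.07),f(155,72,.07),f(165,310,.07), 'eggs',f(603,93,.075),f(716,86,.085))
for X in (list(S)+[.09],list(C)+[.086],list(h)+[.098]): print('scene',proj('scene',X))
s=state();print('tool R',q2R(s['orientation']).as_matrix(), 'yaw',np.arctan2(C[1],C[0]))
```

```text
sock [0.4673 0.1741] hub [0.514  0.1563] 0.0499336740642205 handle [ 0.5691 -0.0621] [ 0.5684 -0.0627] jar [0.7765 0.053  0.09  ]
[[ 0.6021 -0.0279]
 [ 0.5323 -0.0275]
 [ 0.5367 -0.2474]
 [ 0.6077 -0.2469]] [np.float64(0.21904203219532897), np.float64(0.06976465842600951), np.float64(0.2199359712094424), np.float64(0.07105217358205637)]
rim [0.5173 0.2365] [0.5133 0.0768] [0.5931 0.1605] [0.435  0.1561] eggs [ 0.5695 -0.1359] [ 0.5706 -0.2094]
scene [344.7176 194.3419]
scene [329.8177 207.0447]
scene [217.3203 194.906 ]
tool R [[-0.9078  0.4194 -0.0005]
 [ 0.4194  0.9078 -0.001 ]
 [ 0.     -0.0011 -1.    ]] yaw 0.29519836031597746
```

```bash
R='x'; python3 -m jog '[[-54.3,-44.3,1,0,0,1.138,1],[-54.3,-44.3,1,0,0,1.138,1],[-54.3,-44.3,1,0,0,1.138,1],[-54.3,-44.3,1,0,0,1.138,1],[-54.3,-44.3,1,0,0,1.138,1],[-54.3,-44.3,1,0,0,1.138,1],[-54.3,-44.3,1,0,0,1.138,1],[-54.3,-44.3,1,0,0,1.138,1],[-54.3,-44.3,1,0,0,1.138,1],[-54.3,-44.3,1,0,0,1.138,1],[-54.3,-44.3,1,0,0,1.138,1],[-54.3,-44.3,1,0,0,1.138,1]]' 60
```

```text
time: 1.35
eef_pos: [0.5255, 0.0261, 0.2227]
orientation: [-0.0, 0.707, 0.707, 0.0]
force: [0.5, 1.7, 0.2]
finger_gap: 0.0857
grasp_force: 0.0
```

```bash
python3 -m jog '[[-8.9,4.3,8,0,0,0,1],[-8.9,4.3,8,0,0,0,1],[-8.9,4.3,8,0,0,0,1],[-8.9,4.3,8,0,0,0,1],[-8.9,4.3,8,0,0,0,1]]'
python3 - <<'E'
from h import *
s=state();im=read_camera('wrist');print(s['eef_pos'])
p=proj('wrist',[.569,-.0625,.098],s);print(p,proj('wrist',[.569,-.0625,.035],s))
cv2.imwrite('pics/w1.png',im[:,:,::-1])
E
```

```text
time: 1.85
eef_pos: [0.5676, -0.061, 0.1423]
orientation: [-0.001, 0.708, 0.707, -0.0]
force: [0.5, 0.1, 0.9]
finger_gap: 0.0851
grasp_force: 0.0
[ 0.56756745 -0.060962    0.14229815]
[276.75768725 232.72449746] [276.60436296 205.94065617]
```

View pics/w1.png

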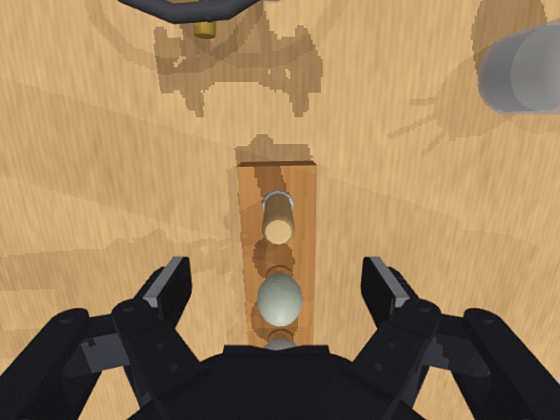

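The wrist view shows the handle's top at (278,231), against a predicted (277,233), so the estimate agrees to about 1 mm. Descending to grasp.

```bash
python3 -m jog '[[-0.1,0.15,4,0,0,0,1],[-0.15,0.15,8,0,0,0,1],[-0.15,0.15,9.8,0,0,0,1],[-0.15,0.15,9.8,0,0,0,1],[-0.15,0.15,9.8,0,0,0,-1],[-0.15,0.15,9.8,0,0,0,-1],[-0.15,0.15,9.8,0,0,0,-1],[-0.15,0.15,9.8,0,0,0,-1],[-0.15,0.15,9.8,0,0,0,-1],[-0.15,0.15,9.8,0,0,0,-1],[-0.15,0.15,9.8,0,0,0,-1],[-0.15,0.15,9.8,0,0,0,-1]]' 60
```

```text
time: 3.1
eef_pos: [0.5701, -0.0624, 0.046]
orientation: [0.001, 0.707, 0.707, 0.001]
force: [-1.7, 1.1, 8.4]
finger_gap: 0.0227
grasp_force: 58.4
```

```bash
python3 -m jog '[[0,0,-2,0,0,0,-1],[0,0,-4,0,0,0,-1],[0,0,-8,0,0,0,-1],[0,0,-12.5,0,0,0,-1],[5,-2.2,-12.5,0,0,0,-1],[9,-4,-12.5,0,0,0,-1],[13,-6,-12.5,0,0,0,-1],[17,-8,-12.5,0,0,0,-1],[20,-9.5,-12.5,0,0,0,-1],[23,-10.3,-12.5,0,0,0,-1],[23.6,-10.3,-12.5,0,0,0,-1],[23.6,-10.3,-12.5,0,0,0,-1]]'
python3 - <<'E'
from h import *
print(camera_params('top')['t'])
s=state()
for n in('top','wrist','scene'):
    im=read_camera(n);cv2.imwrite(f'pics/{n}2.png',im[:,:,::-1])
e=s['eef_pos'];print(e)
print('mouth',proj('wrist',[.4673,.1741,.09],s),proj('scene',[.4673,.1741,.09]),'tip',proj('wrist',[e[0],e[1],e[2]-.036],s),proj('scene',[e[0],e[1],e[2]-.036]))
a=cv2.resize(cv2.imread('pics/scene2.png')[110:260,260:440],None,fx=3,fy=3,interpolation=cv2.INTER_CUBIC)
cv2.imwrite('pics/s2.png',a)
E
```

```text
time: 4.3
eef_pos: [0.4666, 0.1743, 0.17]
orientation: [0.0, 0.706, 0.708, 0.0]
force: [0.3, 0.0, -0.9]
finger_gap: 0.0227
grasp_force: 58.8
[0.0808499  0.57637682 1.11323406]
[0.46657708 0.17431964 0.17004098]
mouth [275.55777476 214.26294164] [344.73152618 194.34131203] tip [274.49269838 235.32248455] [346.77009553 175.76773347]
```

View pics/wrist2.png

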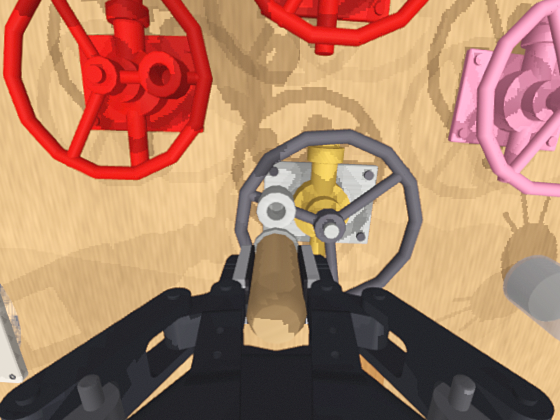

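View pics/s2.png

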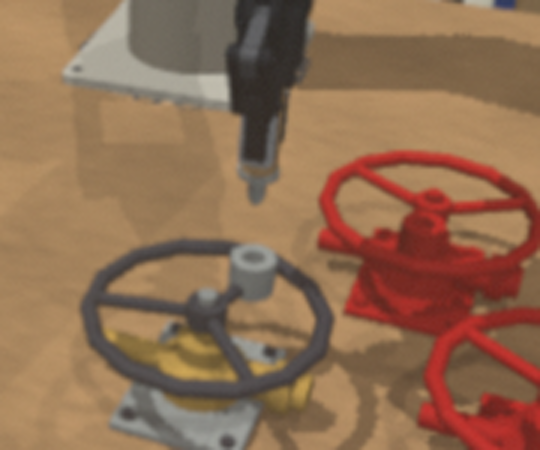

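```bash
python3 -m jog '[[0,0,1.5,0,0,0,-1],[0,0,2.8,0,0,0,-1],[0,0,3.4,0,0,0,-1],[0,0,3.4,0,0,0,-1]]'
python3 - <<'E'
from h import *
s=state()
w=read_camera('wrist');c=read_camera('scene')
e=s['eef_pos'];print(e)
M=[.4673,.1741,.09];T=[e[0],e[1],e[2]-.036]
for n in('wrist','scene'):
  print(n,'mouth',proj(n,M,s),'tip',proj(n,T,s),'collar top',proj(n,[T[0],T[1],T[2]+.027],s))
  for d in([.003,0,0],[0,.003,0]): print(proj(n,np.add(M,d),s)-proj(n,M,s))
a=cv2.resize(w[180:290,215:365],None,fx=4,fy=4,interpolation=cv2.INTER_CUBIC)
b=cv2.resize(c[150:220,310:385],None,fx=6,fy=6,interpolation=cv2.INTER_CUBIC)
o=np.zeros((600,800,3),np.uint8);cv2.imwrite('pics/wa.png',a[:,:,::-1]);cv2.imwrite('pics/sb.png',b[:,:,::-1])
E
```

```text
time: 4.85
eef_pos: [0.4659, 0.1728, 0.1346]
orientation: [-0.001, 0.707, 0.707, -0.001]
force: [0.5, -1.6, -1.5]
finger_gap: 0.0225
grasp_force: 58.8
[0.46591591 0.172801   0.13461815]
wrist mouth [276.74152277 228.63035749] tip [274.65865319 235.27502029] collar top [274.39792569 253.67135295]
[ 4.37230417e+00 -5.84654966e-04]
[ 8.36241120e-04 -4.09634495e+00]
scene mouth [344.73152618 194.34131203] tip [344.62197553 190.34074702] collar top [345.73840929 179.06530607]
[-0.3630268   0.79999897]
[1.44866652 0.29732691]
```

View pics/wa.png

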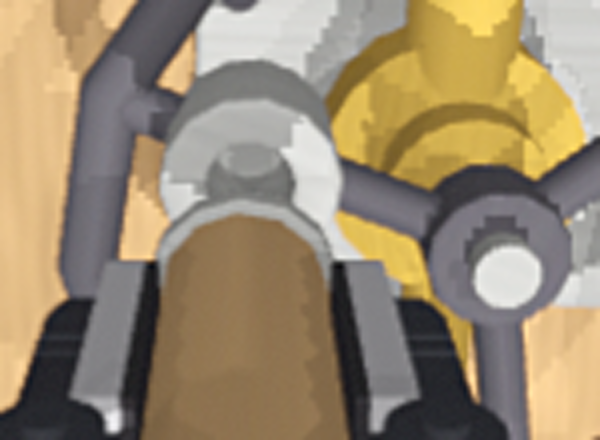

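View pics/sb.png

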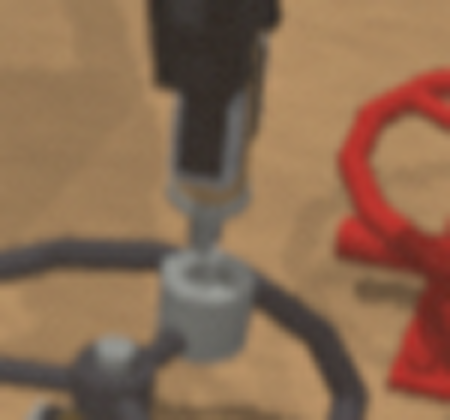

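Wrist crop: the mouth is at about (278,226) and the collar axis at column 276. Scene crop: the tip sits just above and behind the mouth. The handle needs about +1.4 mm in x and +2.4 mm in y, then a gentle entry.

```bash
python3 -m jog '[[0.24,0.14,0,0,0,0,-1],[0.24,0.14,0.4,0,0,0,-1],[0.24,0.14,0.8,0,0,0,-1],[0.24,0.14,1.1,0,0,0,-1],[0.24,0.14,1.4,0,0,0,-1],[0.24,0.14,1.6,0,0,0,-1],[0.24,0.14,1.6,0,0,0,-1],[0.24,0.14,1.6,0,0,0,-1]]'
```

```text
time: 5.75
eef_pos: [0.4678, 0.176, 0.1197]
orientation: [-0.0, 0.707, 0.707, -0.0]
force: [-0.8, -0.7, -1.4]
finger_gap: 0.0227
grasp_force: 58.8
```

```bash
python3 -m jog '[[0,0,0.4,0,0,0,-1],[0,0,0.8,0,0,0,-1],[0,0,1.1,0,0,0,-1],[0,0,1.3,0,0,0,-1],[0,0,1.45,0,0,0,-1],[0,0,1.55,0,0,0,-1],[0,0,1.55,0,0,0,-1],[0,0,1.55,0,0,0,-1]]'
```

```text
time: 6.55
eef_pos: [0.468, 0.1763, 0.1059]
orientation: [-0.0, 0.707, 0.707, 0.0]
force: [-7.4, 0.1, 20.7]
finger_gap: 0.0227
grasp_force: 61.1
```

```bash
cat > crank.py <<'E'
import sys,math
# crank.py phi0 step n : shifts (tool x, tool y) in cm, relative to start
p0,st,n=map(float,sys.argv[1:4]);r=math.radians
print(','.join('[%.2f,%.2f,0,0,0,0,-1]'%(5*(math.sin(r(p0+st*i))-math.sin(r(p0))),5*(math.cos(r(p0+st*i))-math.cos(r(p0)))) for i in range(1,int(n)+1)))
E
python3 crank.py 156.5 -8 12
```

```text
[0.62,0.32,0,0,0,0,-1],[1.19,0.73,0,0,0,0,-1],[1.69,1.21,0,0,0,0,-1],[2.13,1.75,0,0,0,0,-1],[2.48,2.35,0,0,0,0,-1],[2.75,3.00,0,0,0,0,-1],[2.92,3.67,0,0,0,0,-1],[3.00,4.37,0,0,0,0,-1],[2.98,5.06,0,0,0,0,-1],[2.87,5.75,0,0,0,0,-1],[2.66,6.42,0,0,0,0,-1],[2.36,7.05,0,0,0,0,-1]
```

```bash
python3 -m jog '[[0.62,0.32,-0.1,0,0,0,-1],[1.19,0.73,-0.1,0,0,0,-1],[1.69,1.21,-0.1,0,0,0,-1],[2.13,1.75,-0.1,0,0,0,-1],[2.48,2.35,-0.1,0,0,0,-1],[2.75,3.0,-0.1,0,0,0,-1]]'; python3 crank.py 108.5 -8 12
```

```text
time: 7.15
eef_pos: [0.4982, 0.2037, 0.106]
orientation: [0.0, 0.707, 0.707, -0.0]
force: [-4.3, -3.1, 10.0]
finger_gap: 0.0228
grasp_force: 60.0
[0.17,0.68,0,0,0,0,-1],[0.25,1.37,0,0,0,0,-1],[0.24,2.07,0,0,0,0,-1],[0.12,2.75,0,0,0,0,-1],[-0.09,3.42,0,0,0,0,-1],[-0.39,4.05,0,0,0,0,-1],[-0.77,4.63,0,0,0,0,-1],[-1.24,5.15,0,0,0,0,-1],[-1.77,5.61,0,0,0,0,-1],[-2.36,5.98,0,0,0,0,-1],[-2.99,6.27,0,0,0,0,-1],[-3.66,6.47,0,0,0,0,-1]
```

```bash
python3 -m jog '[[0.17,0.68,0,0,0,0,-1],[0.25,1.37,0,0,0,0,-1],[0.24,2.07,0,0,0,0,-1],[0.12,2.75,0,0,0,0,-1],[-0.09,3.42,0,0,0,0,-1],[-0.39,4.05,0,0,0,0,-1]]'; python3 crank.py 60.5 -5 8
```

```text
time: 7.75
eef_pos: [0.5384, 0.1998, 0.106]
orientation: [-0.0, 0.707, 0.707, -0.0]
force: [-6.4, -2.0, 12.3]
finger_gap: 0.0224
grasp_force: 60.2
[-0.23,0.37,0,0,0,0,-1],[-0.49,0.72,0,0,0,0,-1],[-0.79,1.04,0,0,0,0,-1],[-1.10,1.34,0,0,0,0,-1],[-1.45,1.61,0,0,0,0,-1],[-1.81,1.85,0,0,0,0,-1],[-2.20,2.05,0,0,0,0,-1],[-2.60,2.22,0,0,0,0,-1]
```

```bash
python3 -m jog '[[-0.23,0.37,0,0,0,0,-1],[-0.49,0.72,0,0,0,0,-1],[-0.79,1.04,0,0,0,0,-1],[-1.10,1.34,0,0,0,0,-1],[-1.45,1.61,0,0,0,0,-1]]'; for p in 35.5 10.5 -14.5 -39.5 -64.5 -89.5 -114.5; do echo $p; python3 crank.py $p -5 5;done
```

```text
time: 8.25
eef_pos: [0.5541, 0.1855, 0.106]
orientation: [-0.001, 0.707, 0.707, -0.0]
force: [-7.3, 0.7, 11.7]
finger_gap: 0.0226
grasp_force: 60.2
35.5
[-0.37,0.24,0,0,0,0,-1],[-0.75,0.44,0,0,0,0,-1],[-1.15,0.61,0,0,0,0,-1],[-1.57,0.75,0,0,0,0,-1],[-1.99,0.85,0,0,0,0,-1]
10.5
[-0.43,0.06,0,0,0,0,-1],[-0.87,0.08,0,0,0,0,-1],[-1.30,0.07,0,0,0,0,-1],[-1.74,0.02,0,0,0,0,-1],[-2.16,-0.08,0,0,0,0,-1]
-14.5
[-0.42,-0.13,0,0,0,0,-1],[-0.82,-0.29,0,0,0,0,-1],[-1.21,-0.49,0,0,0,0,-1],[-1.58,-0.72,0,0,0,0,-1],[-1.93,-0.98,0,0,0,0,-1]
-39.5
[-0.32,-0.29,0,0,0,0,-1],[-0.62,-0.61,0,0,0,0,-1],[-0.89,-0.95,0,0,0,0,-1],[-1.13,-1.32,0,0,0,0,-1],[-1.33,-1.71,0,0,0,0,-1]
-64.5
[-0.17,-0.40,0,0,0,0,-1],[-0.31,-0.82,0,0,0,0,-1],[-0.40,-1.24,0,0,0,0,-1],[-0.46,-1.67,0,0,0,0,-1],[-0.49,-2.11,0,0,0,0,-1]
-89.5
[0.02,-0.44,0,0,0,0,-1],[0.07,-0.87,0,0,0,0,-1],[0.16,-1.30,0,0,0,0,-1],[0.29,-1.71,0,0,0,0,-1],[0.45,-2.12,0,0,0,0,-1]
-114.5
[0.20,-0.39,0,0,0,0,-1],[0.43,-0.76,0,0,0,0,-1],[0.69,-1.11,0,0,0,0,-1],[0.98,-1.43,0,0,0,0,-1],[1.30,-1.73,0,0,0,0,-1]
```

```bash
python3 -m jog '[[-0.37,0.24,0,0,0,0,-1],[-0.75,0.44,0,0,0,0,-1],[-1.15,0.61,0,0,0,0,-1],[-1.57,0.75,0,0,0,0,-1],[-1.99,0.85,0,0,0,0,-1]]'
```

```text
time: 8.75
eef_pos: [0.5625, 0.166, 0.106]
orientation: [-0.001, 0.707, 0.707, -0.0]
force: [-6.6, 3.6, 11.3]
finger_gap: 0.0227
grasp_force: 60.2
```

```bash
python3 -m jog '[[-0.43,0.06,0,0,0,0,-1],[-0.87,0.08,0,0,0,0,-1],[-1.30,0.07,0,0,0,0,-1],[-1.74,0.02,0,0,0,0,-1],[-2.16,-0.08,0,0,0,0,-1]]'
```

```text
time: 9.25
eef_pos: [0.5634, 0.1476, 0.1066]
orientation: [-0.001, 0.708, 0.706, 0.003]
force: [-3.3, 19.3, 9.2]
finger_gap: 0.0227
grasp_force: 60.0
```

```bash
python3 -m jog '[[-0.2,-0.05,0,0,0,0,-1],[-0.4,-0.12,0,0,0,0,-1],[-0.4,-0.12,0,0,0,0,-1],[-0.4,-0.12,0,0,0,0,-1]]'
```

```text
time: 9.65
eef_pos: [0.5633, 0.1434, 0.1069]
orientation: [-0.0, 0.707, 0.707, 0.004]
force: [-1.2, 15.7, 8.2]
finger_gap: 0.0227
grasp_force: 60.1
```

Run:
```python
from h import *
s=state()
w=read_camera('wrist');c=read_camera('scene');e=s['eef_pos'];print(e,s['orientation'],s['force'],s['torque'])
for ph in(-10,-15,-20):
  M=[.514+.05*np.cos(np.radians(ph)),.1563+.05*np.sin(np.radians(ph)),.09];print(ph,proj('wrist',M,s),proj('scene',M))
a=cv2.resize(w[180:330,200:400],None,fx=2,fy=2,interpolation=cv2.INTER_CUBIC)
a=cv2.resize(w[180:330,205:355],(400,400),interpolation=cv2.INTER_CUBIC)
b=cv2.resize(c[150:270,270:390],(400,400),interpolation=cv2.INTER_CUBIC)
cv2.imwrite('pics/m9.png',np.hstack([a,b])[:,:,::-1])
```

```text
[0.56327277 0.14342238 0.10687685] [-2.04313677e-04  7.07484828e-01  7.06717909e-01  3.86946337e-03] [-1.16252457 15.6951131   8.18376298] [ 3.04099764  0.23238612 -0.00860897]
-10 [274.19693599 241.44788463] [318.20443613 219.23110781]
-15 [272.63472625 248.02553677] [316.16859299 218.43582867]
-20 [270.4830096  254.35981659] [314.25321244 217.54189641]
```

View pics/m9.png

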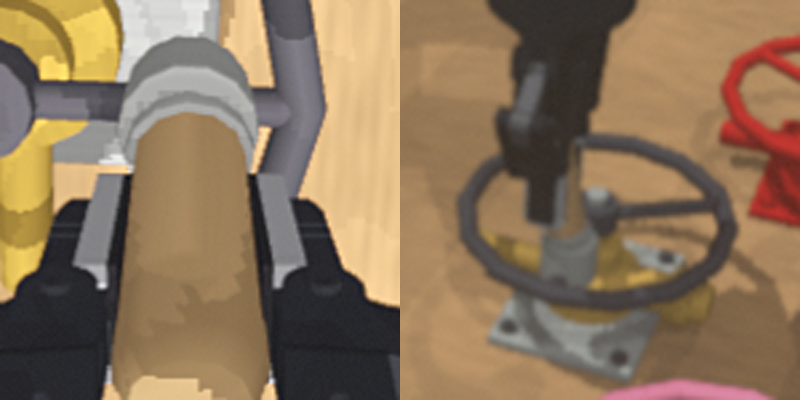

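The wheel is on its stop with the spoke at about −3°. The force is 16–19 N, against roughly 2.5 N expected while it turns freely, and the handle now leans a little in the pads. I'll back off to the socket position, release so the collar sits flat, and regrip.

```bash
python3 -m jog '[[0.4,0.05,0,0,0,0,-1],[0.8,0.1,0,0,0,0,-1],[1.1,0.1,0,0,0,0,-1],[1.1,0.1,0,0,0,0,-1]]'
```

```text
time: 10.15
eef_pos: [0.5636, 0.1509, 0.1067]
orientation: [0.001, 0.707, 0.707, 0.001]
force: [-1.0, -2.5, 12.4]
finger_gap: 0.0224
grasp_force: 60.5
```

```bash
python3 -m jog '[[0.15,0,0,0,0,0,-0.1],[0.15,0,0,0,0,0,-0.1],[0.15,0,0,0,0,0,-0.1],[0.15,0,0,0,0,0,-0.1]]'
python3 - <<'E'
from h import *
s=state();cv2.imwrite('pics/w10.png',read_camera('wrist')[:,:,::-1]);print(s['eef_pos'],s['force'],s['finger_gap'])
for ph in(0,-3,-6,-10):
  M=[.514+.05*np.cos(np.radians(ph)),.1563+.05*np.sin(np.radians(ph)),.09];print(ph,proj('wrist',M,s))
M[0]=.5639;M[1]=.1533
for r,z in((.014,.0975-.0025),(.014,.09),(.016,.09)): print(proj('wrist',[M[0],M[1]+r,z],s))
im=cv2.imread('pics/w10.png')
cv2.imwrite('pics/m10.png',cv2.resize(im[180:330,195:395],None,fx=4,fy=4,interpolation=cv2.INTER_CUBIC))
E
```

```text
time: 10.55
eef_pos: [0.562, 0.1522, 0.105]
orientation: [-0.0, 0.707, 0.707, -0.0]
force: [-0.5, -0.2, -1.5]
finger_gap: 0.0385
grasp_force: 0.0
[0.5619809  0.15216321 0.10499122] [-0.54948891 -0.19927155 -1.48304737] 0.038481720604966796
0 [277.84060551 242.71115205]
-3 [277.71430326 246.78751092]
-6 [277.35799278 250.81479498]
-10 [276.5322994  256.09050172]
[277.76835968 228.33303313]
[277.70959628 225.15202741]
[277.71686759 221.88470442]
```

View pics/m10.png

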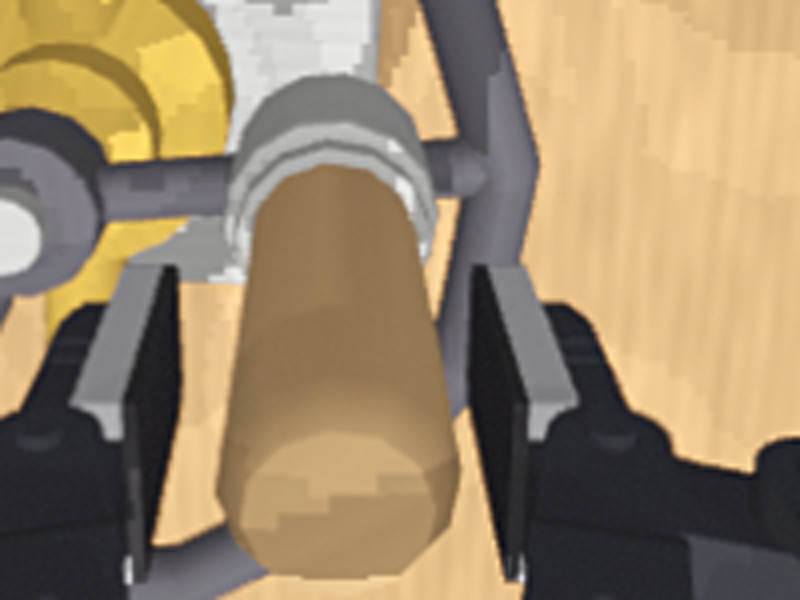

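```bash
python3 - <<'E'
from h import *
s=state()
H=atz('wrist',(197.2,239.5),.086,s);M=atz('wrist',(278.3,211.2),.09,s)-[0,.016,0];K=atz('wrist',(278.3,216.2),.09,s)-[0,.014,0];T=atz('wrist',(279.8,306),.158,s)
print(H,M,K,T);
for P in(M,K,T):print(np.degrees(np.arctan2(P[1]-H[1],P[0]-H[0])))
l=atz('wrist',(195+112/4,180+193/4),.078,s);r=atz('wrist',(195+465/4,180+167/4),.072,s);print(np.degrees(np.arctan2(*(r-l)[[1,0]])))
E
python3 -m jog '[[0,0,0,0,0,0,-0.1]]'
```

```text
[0.51550043 0.15646561 0.086     ] [0.56418818 0.15968645 0.09      ] [0.56419607 0.15868937 0.09      ] [0.56419382 0.16197095 0.158     ]
3.7847710018052303
2.61467977675816
6.450549847364948
2.179450538862758
time: 10.7
eef_pos: [0.562, 0.1521, 0.1051]
orientation: [-0.0, 0.707, 0.707, -0.0]
force: [0.8, 0.1, 0.3]
finger_gap: 0.0384
grasp_force: 0.0
```

```bash
python3 -m jog '[[0.68,0.17,0,0,0,0,-0.1],[0.68,0.17,0,0,0,0,-0.1],[0.68,0.17,0,0,0,0,-1],[0.68,0.17,0,0,0,0,-1],[0.68,0.17,0,0,0,0,-1],[0.68,0.17,0,0,0,0,-1],[0.68,0.17,0,0,0,0,-1]]' 80; for p in 3 123 243; do python3 crank.py $p 10 12;done
```

```text
time: 11.4
eef_pos: [0.5638, 0.1591, 0.1055]
orientation: [-0.0, 0.707, 0.707, 0.0]
force: [-0.5, 1.7, 4.0]
finger_gap: 0.0223
grasp_force: 78.3
[0.86,-0.12,0,0,0,0,-1],[1.69,-0.39,0,0,0,0,-1],[2.46,-0.80,0,0,0,0,-1],[3.15,-1.34,0,0,0,0,-1],[3.73,-1.98,0,0,0,0,-1],[4.19,-2.72,0,0,0,0,-1],[4.52,-3.53,0,0,0,0,-1],[4.70,-4.38,0,0,0,0,-1],[4.73,-5.25,0,0,0,0,-1],[4.61,-6.12,0,0,0,0,-1],[4.34,-6.95,0,0,0,0,-1],[3.93,-7.72,0,0,0,0,-1]
[-0.54,-0.69,0,0,0,0,-1],[-1.18,-1.27,0,0,0,0,-1],[-1.92,-1.73,0,0,0,0,-1],[-2.73,-2.06,0,0,0,0,-1],[-3.58,-2.24,0,0,0,0,-1],[-4.46,-2.27,0,0,0,0,-1],[-5.32,-2.15,0,0,0,0,-1],[-6.15,-1.88,0,0,0,0,-1],[-6.92,-1.47,0,0,0,0,-1],[-7.60,-0.93,0,0,0,0,-1],[-8.19,-0.29,0,0,0,0,-1],[-8.65,0.45,0,0,0,0,-1]
[-0.33,0.81,0,0,0,0,-1],[-0.51,1.66,0,0,0,0,-1],[-0.54,2.53,0,0,0,0,-1],[-0.42,3.39,0,0,0,0,-1],[-0.15,4.22,0,0,0,0,-1],[0.26,4.99,0,0,0,0,-1],[0.80,5.68,0,0,0,0,-1],[1.45,6.26,0,0,0,0,-1],[2.19,6.72,0,0,0,0,-1],[2.99,7.05,0,0,0,0,-1],[3.85,7.23,0,0,0,0,-1],[4.72,7.26,0,0,0,0,-1]
```

Backing off probably opened the wheel a few degrees, so I'll re-touch the stop gently with the fresh, upright grip.

```bash
python3 -m jog '[[-0.2,0,0,0,0,0,-1],[-0.35,0,0,0,0,0,-1],[-0.5,0,0,0,0,0,-1],[-0.5,0,0,0,0,0,-1]]'; python3 -m jog '[[-0.1,0,0,0,0,0,-1],[-0.2,0,0,0,0,0,-1],[-0.2,0,0,0,0,0,-1],[-0.2,0,0,0,0,0,-1]]'
```

```text
time: 11.8
eef_pos: [0.5635, 0.1537, 0.1054]
orientation: [-0.0, 0.707, 0.707, -0.0]
force: [-1.1, 3.2, 5.5]
finger_gap: 0.0225
grasp_force: 78.7
time: 12.2
eef_pos: [0.5635, 0.1526, 0.1055]
orientation: [-0.001, 0.707, 0.707, 0.0]
force: [-3.2, 6.4, 6.3]
finger_gap: 0.022
grasp_force: 78.7
```

```bash
python3 -m jog '[[-0.1,0,0,0,0,0,-1],[-0.2,0,0,0,0,0,-1],[-0.2,0,0,0,0,0,-1],[-0.2,0,0,0,0,0,-1]]'; python3 -m jog '[[-0.1,0,0,0,0,0,-1],[-0.2,0,0,0,0,0,-1],[-0.2,0,0,0,0,0,-1],[-0.2,0,0,0,0,0,-1]]'
```

```text
time: 12.6
eef_pos: [0.5635, 0.1521, 0.1056]
orientation: [-0.001, 0.707, 0.707, 0.001]
force: [-4.1, 13.2, 6.0]
finger_gap: 0.0226
grasp_force: 78.6
time: 13.0
eef_pos: [0.5635, 0.1516, 0.1056]
orientation: [-0.002, 0.708, 0.707, 0.002]
force: [-5.1, 21.7, 4.0]
finger_gap: 0.0223
grasp_force: 78.6
```

```bash
python3 -m jog '[[0.4,0,0,0,0,0,-1],[0.8,0,0,0,0,0,-1],[1.1,0,0,0,0,0,-1],[1.1,0,0,0,0,0,-1]]' && python3 -m jog '[[0.86,-0.12,0,0,0,0,-1],[1.69,-0.39,0,0,0,0,-1],[2.46,-0.80,0,0,0,0,-1],[3.15,-1.34,0,0,0,0,-1],[3.73,-1.98,0,0,0,0,-1],[4.19,-2.72,0,0,0,0,-1],[4.52,-3.53,0,0,0,0,-1],[4.70,-4.38,0,0,0,0,-1],[4.73,-5.25,0,0,0,0,-1],[4.61,-6.12,0,0,0,0,-1],[4.34,-6.95,0,0,0,0,-1],[3.93,-7.72,0,0,0,0,-1]]'
```

```text
time: 13.4
eef_pos: [0.5637, 0.1585, 0.1054]
orientation: [0.0, 0.707, 0.707, -0.0]
force: [-0.8, 1.3, 5.2]
finger_gap: 0.0224
grasp_force: 78.7
time: 14.6
eef_pos: [0.4866, 0.1983, 0.1055]
orientation: [0.0, 0.707, 0.707, 0.001]
force: [4.3, 0.2, 1.5]
finger_gap: 0.0222
grasp_force: 78.4
```

Tracking is good and the forces are low.

```bash
python3 -m jog '[[-0.54,-0.69,0,0,0,0,-1],[-1.18,-1.27,0,0,0,0,-1],[-1.92,-1.73,0,0,0,0,-1],[-2.73,-2.06,0,0,0,0,-1],[-3.58,-2.24,0,0,0,0,-1],[-4.46,-2.27,0,0,0,0,-1],[-5.32,-2.15,0,0,0,0,-1],[-6.15,-1.88,0,0,0,0,-1],[-6.92,-1.47,0,0,0,0,-1],[-7.60,-0.93,0,0,0,0,-1],[-8.19,-0.29,0,0,0,0,-1],[-8.65,0.45,0,0,0,0,-1]]'
```

```text
time: 15.8
eef_pos: [0.4902, 0.1114, 0.1054]
orientation: [-0.001, 0.707, 0.707, -0.001]
force: [-0.9, 7.7, 9.4]
finger_gap: 0.022
grasp_force: 79.2
```

```bash
python3 -m jog '[[-0.33,0.81,0,0,0,0,-1],[-0.51,1.66,0,0,0,0,-1],[-0.54,2.53,0,0,0,0,-1],[-0.42,3.39,0,0,0,0,-1],[-0.15,4.22,0,0,0,0,-1],[0.26,4.99,0,0,0,0,-1],[0.80,5.68,0,0,0,0,-1],[1.45,6.26,0,0,0,0,-1],[2.19,6.72,0,0,0,0,-1],[2.99,7.05,0,0,0,0,-1],[3.85,7.23,0,0,0,0,-1],[4.72,7.26,0,0,0,0,-1]]'
```

```text
time: 17.0
eef_pos: [0.5627, 0.1573, 0.1054]
orientation: [-0.0, 0.707, 0.707, -0.002]
force: [-1.3, -4.0, 10.6]
finger_gap: 0.0221
grasp_force: 79.3
```

One turn done; the second follows.

```bash
python3 -m jog '[[0.86,-0.12,0,0,0,0,-1],[1.69,-0.39,0,0,0,0,-1],[2.46,-0.80,0,0,0,0,-1],[3.15,-1.34,0,0,0,0,-1],[3.73,-1.98,0,0,0,0,-1],[4.19,-2.72,0,0,0,0,-1],[4.52,-3.53,0,0,0,0,-1],[4.70,-4.38,0,0,0,0,-1],[4.73,-5.25,0,0,0,0,-1],[4.61,-6.12,0,0,0,0,-1],[4.34,-6.95,0,0,0,0,-1],[3.93,-7.72,0,0,0,0,-1]]'
```

```text
time: 18.2
eef_pos: [0.4863, 0.1978, 0.1054]
orientation: [0.0, 0.707, 0.707, 0.0]
force: [5.3, -1.1, 5.3]
finger_gap: 0.0224
grasp_force: 78.7
```

```bash
python3 -m jog '[[-0.54,-0.69,0,0,0,0,-1],[-1.18,-1.27,0,0,0,0,-1],[-1.92,-1.73,0,0,0,0,-1],[-2.73,-2.06,0,0,0,0,-1],[-3.58,-2.24,0,0,0,0,-1],[-4.46,-2.27,0,0,0,0,-1],[-5.32,-2.15,0,0,0,0,-1],[-6.15,-1.88,0,0,0,0,-1],[-6.92,-1.47,0,0,0,0,-1],[-7.60,-0.93,0,0,0,0,-1],[-8.19,-0.29,0,0,0,0,-1],[-8.65,0.45,0,0,0,0,-1]]'
```

```text
time: 19.4
eef_pos: [0.4895, 0.1119, 0.1054]
orientation: [-0.001, 0.707, 0.707, -0.001]
force: [-2.0, 6.7, 12.7]
finger_gap: 0.0221
grasp_force: 79.4
```

```bash
python3 -m jog '[[-0.33,0.81,0,0,0,0,-1],[-0.51,1.66,0,0,0,0,-1],[-0.54,2.53,0,0,0,0,-1],[-0.42,3.39,0,0,0,0,-1],[-0.15,4.22,0,0,0,0,-1],[0.26,4.99,0,0,0,0,-1],[0.80,5.68,0,0,0,0,-1],[1.45,6.26,0,0,0,0,-1],[2.19,6.72,0,0,0,0,-1],[2.99,7.05,0,0,0,0,-1],[3.85,7.24,0,0,0,0,-1]]'; python3 -m jog '[[0.3,0.02,0,0,0,0,-1],[0.6,0.03,0,0,0,0,-1],[0.6,0.03,0,0,0,0,-1],[0.6,0.03,0,0,0,0,-1],[0.6,0.03,0,0,0,0,-1]]'
```

```text
time: 20.5
eef_pos: [0.5619, 0.149, 0.1054]
orientation: [-0.0, 0.707, 0.707, -0.002]
force: [-1.6, -4.7, 13.4]
finger_gap: 0.0223
grasp_force: 79.4
time: 21.0
eef_pos: [0.5623, 0.1556, 0.1054]
orientation: [-0.001, 0.707, 0.707, -0.001]
force: [0.1, -0.8, 9.6]
finger_gap: 0.0224
grasp_force: 79.2
```

Run:
```python
from h import *
s=state();im=read_camera('wrist')[:,:,::-1];cv2.imwrite('pics/w11.png',im)
s0=dict(s);s0['eef_pos']=np.array([.56198,.15216,.10499])
def spoke(im,s):
    P=[]
    g=im.astype(int)
    for c in list(range(225,250,2))+[304,306,308]:
        col=g[205:250,c];m=(col.max(1)<135)&(col.max(1)-col.min(1)<32)
        n,l,st,ce=cv2.connectedComponentsWithStats(m.astype(np.uint8)[:,None])
        if n<2: continue
        k=1+st[1:,4].argmax()
        if 4<=st[k,4]<=16:P.append((c,205+ce[k][1],st[k,4]))
    print([(a,round(b,1),int(n)) for a,b,n in P])
    W=np.array([atz('wrist',(a,b),.076,s)[:2] for a,b,_ in P])
    print(np.degrees(np.arctan(np.polyfit(W[:,0],W[:,1],1)[0])))
spoke(cv2.imread('pics/w10.png'),s0);spoke(im,s)
```

```text
[(225, np.float64(227.5), 14), (227, np.float64(227.5), 14), (229, np.float64(227.5), 14), (231, np.float64(227.5), 14), (233, np.float64(226.5), 14), (235, np.float64(226.5), 14), (237, np.float64(226.5), 14), (239, np.float64(226.5), 14), (241, np.float64(226.5), 14), (243, np.float64(226.5), 14), (245, np.float64(226.0), 15), (247, np.float64(226.0), 15), (249, np.float64(226.0), 15), (304, np.float64(221.5), 14), (306, np.float64(221.5), 14), (308, np.float64(221.5), 14)]
4.6147246205588806
[(225, np.float64(234.0), 13), (227, np.float64(234.5), 14), (229, np.float64(234.5), 14), (231, np.float64(234.5), 14), (233, np.float64(234.5), 14), (235, np.float64(234.5), 14), (237, np.float64(234.5), 14), (239, np.float64(235.0), 15), (241, np.float64(235.0), 15), (243, np.float64(235.0), 15), (245, np.float64(235.0), 15), (247, np.float64(235.0), 15), (249, np.float64(235.0), 15), (304, np.float64(235.5), 14), (306, np.float64(235.5), 14), (308, np.float64(212.0), 15)]
5.8512484974060515
```

Without the outlier column, the spoke slope is now about −0.8°. It was about −1.5° at the stop, so the wheel is within roughly 1° of two full turns. The handle is gripped and nothing is moving, so I'm handing in.

```bash
python3 -c "
from plant import *
print(hand_in())"
```

```text
the job is handed in; nothing more can be done
None
```

The job is handed in, with no verdict returned: the handle is home in the socket and gripped at about 79 N, and the valve was closed against its stop, then backed off two full turns (within about 1° by the wrist camera); I saw no contact with the eggs or brush jar, but did not re-check them at the end.

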